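# Open the self-closing pipe stall gate and hold it wide

### The arm

A 6-joint arm with a two-finger parallel gripper is mounted at the origin on the work surface. World frame = base frame: x ahead of the robot, y to its left, z up, the work surface at z = 0. Lengths are in m, angles in rad, forces in N, time in s.
With the tool pointing down it reaches from about 0.3 to 0.875 m from the base axis. Payload 6.4 kg.
Tool frame: the origin (TCP) lies where the fingers leave the gripper's body, on its centre line; the fingertips stand 73 mm ahead of it and the grasp point (between the pads) lies 54 mm ahead of it; z points along the fingers, y is the line along which they close (so a half turn about z gives the same grasp; the last joint's range is limited). The gripper opens to 85 mm and grips with 20 to 120 N. Pads are 22 mm wide; open, the fingers measure 114 mm over their backs; the gripper's body (76 mm by 85 mm) begins 54 mm behind the grasp point. The pads swing forward as they close: fully open they stand 13 mm farther back than shut.
Start: joints at [1.033, 0.181, 1.607, -0, 1.354, -0.206], TCP at [0.187, 0.544, 0.304] pointing down, gripper open.
Joint ranges: [-2.99, 2.99], [-0.89, 2.07], [0.3, 2.58], [-1.14, 4.28], [0, 2.63], [-3.12, 3.12]. Speed limits (rad/s): [2.57, 2.57, 3.01, 3.14, 3.14, 3.14].

### API

Orientations are given as a unit quaternion [w, x, y, z].
In Python, from bench import ctrl gives the robot as it stands.
- The arm moves only by the tool carry_out, never from a script. Its argument "steps" is one flat list of numbers, 7 for each row, row after row: the shift along the tool's x, y, z in m, then the turn, a rotation vector about the tool's x, y, z in rad, then the opening, from 0 (shut) to 1 (fully open). In form: [dx, dy, dz, wx, wy, wz, claw, dx, dy, dz, wx, wy, wz, claw, ...]. A call has 1 to 20 rows; each row is the pose to reach, as a shift and turn from the pose commanded when the call began, along the tool's axes at that moment; what a row does not reach only later rows make up. A row lasts 1/10 s, in which the tool goes at most 50 mm and 8.59 degrees, less where a joint would pass 70% of its speed; a pose out of reach is approached as far as the arm can. A call with a gripper value outside its range is refused whole. The fingers move at their own pace and stop on an object; the grip force is fixed at half the most. Time passes only in rows, so rows that repeat a pose let the fingers close. It gives the time, the measured TCP pose, the force, the opening and the grip force at its end, in the units of the state.
- ctrl.get_obs(): the state, without advancing time (a new reading comes with each control period).
- ctrl.camera(name): name is "side" or "top" or "wrist"; returns the picture (420x560x3 uint8, red, green, blue); there is no depth.
- ctrl.camera_params(name): a dict with "vertical_fov" (degrees; the focal length in pixels is half the picture's height over the tangent of half this angle, whatever the lens; pixels are square), "cx", "cy" (the principal point, pixels), "k1" (the pictures are not rectified: a ray, as slopes to the right and down, at radius r is drawn at 1 + k1 r^2 times it, then the intrinsics apply), "cam_to_world" (4x4, takes a point from camera to world coordinates); the wrist camera has in their place "hand_eye" (4x4, takes a point from camera to tool coordinates, whose origin is the TCP and whose axes are the flange's). Camera axes: x right, y down, z forward; pixel columns grow to the right and rows downward; lengths in m; the calibration is good to about 2 mm. A picture is of the moment at which its call begins: read the wrist's pose just before it. camera_params takes no time and is no camera call.
- ctrl.hand_in(): hands the job in; it is judged then, once.
The state is a dict: "time_s": time; "q": joint angles; "dq": joint speeds; "joint_efforts": joint torques, N m; "eef_pos": TCP position; "eef_rot": TCP orientation; "wrist_force": force on the tool from outside, world axes, zero at the start; "torque": the same for the moment, N m; "opening": opening from 0.0 (shut) to 1.0 (fully open); "grasp_force": force on a finger pad.
Only numpy, scipy, OpenCV 4.12 (cv2) and the standard library are available. Lean on these libraries where they do the work, as an engineer would, in place of code of your own. Each camera call takes 0.05 s, during which the arm holds its last target. There are 200 camera calls.

### The job

On the welding bench, open the gate of the small stall of cut pipes so that a workmate can draw them out: squeeze the catch with the two round pegs fully together first, then the catch with the two flat paddles, and then swing the gate by its upright post, past its click-stop, until it stands about square to its closed line (80 degrees or more). The gate springs shut, so finish while still holding the post with the gate wide open; leave the pipes, the magnet block and the flange where they are.

Things in the scene. Friction and masses are not known exactly. Their poses are not given: they have to be found in the camera images.
- stall: Fixed steel stall: floor plate 225 x 275 mm, header rail 22 x 22 mm, top 150 mm above the bench, walls 88 mm high. Origin on the gate's vertical hinge axis at bench level, z up. The closed gate runs from the origin along the stall's -y for 225 mm; the header rail runs parallel to it at x = +50 mm, the inside lies at +x, and the gate swings out to -x.
- gate (a joint): Gate hinge, rad, axis at the stall's origin. 0 = closed; grows as the free end swings to the stall's -x, clockwise seen from above; stop at 1.75. A spring shuts it: 0.09 N m + 0.45 per rad. Detent (sprung ball) from about 0.4 to 1.1, hardest near 0.6, some 0.4 N m more. Either unsqueezed catch blocks it within 0.15 rad. If let go it falls back, sometimes resting near 0.7. Gate top 140 mm.
- gate_post: Upright grip on the gate's outer face: round steel post, 18 mm diameter, from 139 to 234 mm above the bench. Origin on its axis, 210 mm above the bench, a good height to grip (all within 50 mm of it is lower than 177 mm). With the gate closed it stands at stall x = -30, y = -120 mm; it turns with the gate. Pulling it takes up to about 10 N, more if gripped hard: it turns between the fingers.
- round_grip (a point): Round-peg catch on the header rail, nearer the hinge (its foot at stall y = -75 mm). Two upright pegs, 20 mm diameter, 158 to 210 mm above the bench, side by side along the stall's y. Point: midway between the outsides of the squeezed pair, 198 mm high, stall axes. Fixed peg's outside 22 mm to -y of it; sliding peg's 36 mm to +y at rest, 22 squeezed; its hook arm reaches to -x over the gate.
- flat_grip (a point): Flat-paddle catch, nearer the gate's free end (foot at stall y = -185 mm): point, axes, heights, offsets as round_grip, but the jaws are flat paddles 12 mm thick (y) and 34 mm wide (x). The paddle at -y is fixed, the one at +y slides. Each catch is 58 mm over the outsides at rest, 44 mm squeezed; hook arms' tops are 176 mm above the bench; foot tops 158 mm.
- round_bolt (a joint): Slide of the round-peg catch, m: 0 = at rest (gate blocked), 0.014 = fully squeezed (gate free). It starts at 0 to 0.003, takes about 6 N and stays where it is left.
- flat_bolt (a joint): Slide of the flat-paddle catch, same values and behaviour.
- round_jaw: The fixed round peg of the round-peg catch. Origin at the middle of the catch's foot on the header rail, 150 mm above the bench; axes of the stall; the peg stands 19 mm to -y of it.
- flat_jaw: The fixed paddle of the flat-paddle catch. Origin at the middle of the catch's foot on the header rail, 150 mm above the bench; axes of the stall; the paddle stands 23 mm to -y of it.
- pipe_a: Bystander: loose steel pipe stub standing in the stall, 60 mm outside diameter, 100 mm tall; origin at the centre of its underside.
- pipe_b: Bystander: a second pipe stub like pipe_a, in the stall.
- magnet: Bystander: loose welding magnet block on the bench past the gate's free end, 50 x 42 mm and 62 mm tall, origin at the centre of its underside.
- flange: Bystander: loose flat steel ring lying on the bench on the hinge side, 90 mm outside diameter, 14 mm thick, origin at the centre of its underside.

How it is judged:
On the way, in this order (a step that is already met when the one before it is completed fails the run):
1. the round-peg catch is squeezed together between the fingers (value of joint round_bolt above 0.0115 m and contact force between the fingers and round_jaw above 1 N), for 0.2 s.
2. then the flat-paddle catch is squeezed together between the fingers (value of joint flat_bolt above 0.0115 m and contact force between the fingers and flat_jaw above 1 N), for 0.2 s.
3. the gate is swung past its detent by the post (value of joint gate above 1.1 rad and contact force between the fingers and gate_post above 1 N), for 0.1 s.
At the end, for the whole second after the job is handed in: The gate stands still at 1.35 rad (77 degrees) or more, with the fingers still bearing on its post (over 1 N); both catches still squeezed (over 10 of 14 mm); pipes, magnet and flange within 30 mm of where they were (value of joint gate above 1.35 rad and velocity of joint gate between -0.1 and 0.1 rad/s and contact force between the fingers and gate_post above 1 N and value of joint each of round_bolt, flat_bolt above 0.01 m and distance of each of pipe_a, pipe_b, magnet, flange from where it was at the start of the episode below 0.03 m); the arm keeps its last pose, push and grip.
It fails at once if the flat-paddle catch is released before the round-peg catch (value of joint flat_bolt above 0.0115 m and value of joint round_bolt below 0.0095 m).
It fails at once if a bystander is pushed away or tipped (distance of any of pipe_a, pipe_b, magnet, flange from where it was at the start of the episode above 0.03 m or angle between any of pipe_a, pipe_b, magnet, flange's own z axis and vertical above 0.35 rad).
It also fails if it takes over 54 s, if anything falls off the work surface, if the arm or the gripper's body presses on something with over 40 N, if the wrist force passes 120 N, or if a joint passes its speed limit or range.

## Working session

There is one attempt and no reset: what is moved stays moved. The work goes in short steps, Python scripts to look and compute and a tool call to move; the robot and the scene stay as the last step left them, time stands still between calls to the robot, and variables do not carry over. Pictures are saved under pics/ and viewed, at most 10 in all, crops included, and the job is handed in when it is done.

Besides the shell and the picture viewer there is one more tool, called after "Request:" by a JSON object that holds its "fn" and its "kwargs", one argument or row to a line. carry_out: Moves the arm, as the interface text tells. Its arguments: {"type":"object","properties":{"steps":{"type":"array"}},"required":["steps"]}

```bash
mkdir -p pics; python3 - <<'E'
from bench import ctrl
import cv2
o=ctrl.get_obs(); print({k:o[k] for k in("time_s","eef_pos","eef_rot","opening")})
for n in("side","top","wrist"):
    p=ctrl.camera_params(n); print(n,p)
    cv2.imwrite(f"pics/{n}0.png",ctrl.camera(n)[:,:,::-1])
E
```

```text
{'time_s': 0.0, 'eef_pos': array([0.18708115, 0.54326159, 0.30299724]), 'eef_rot': array([-3.22070175e-04,  1.65151777e-01,  9.86267785e-01, -8.02455423e-04]), 'opening': 0.9993027849031794}
side {'vertical_fov': 55.114912100171615, 'cx': 285.2586357021511, 'cy': 211.510249890806, 'k1': -0.0703250804800199, 'cam_to_world': array([[-0.96171684, -0.13701457,  0.23733464,  0.3428991 ],
       [-0.27396089,  0.45921262, -0.84502615,  0.74558133],
       [ 0.00679383, -0.87769629, -0.47916915,  0.5943497 ],
       [ 0.        ,  0.        ,  0.        ,  1.        ]])}
top {'vertical_fov': 49.699221031837176, 'cx': 272.1092302107049, 'cy': 216.35890922877607, 'k1': -0.06850414480248122, 'cam_to_world': array([[-0.02025874, -0.98277436,  0.18369579,  0.37553427],
       [-0.99978611,  0.01914906, -0.00781296, -0.02428789],
       [ 0.00416078, -0.18381478, -0.98295209,  1.21779787],
       [ 0.        ,  0.        ,  0.        ,  1.        ]])}
wrist {'vertical_fov': 62.26890683098624, 'cx': 282.6670184659877, 'cy': 207.73556601662554, 'k1': -0.0681080636126904, 'hand_eye': array([[-5.54493098e-04, -9.45329665e-01, -3.26115802e-01,
         8.36282391e-02],
       [ 9.99999729e-01, -3.65915220e-04, -6.39596223e-04,
         3.73972377e-04],
       [ 4.85298548e-04, -3.26116069e-01,  9.45329611e-01,
        -6.94503559e-02],
       [ 0.00000000e+00,  0.00000000e+00,  0.00000000e+00,
         1.00000000e+00]])}
```

View pics/top0.png

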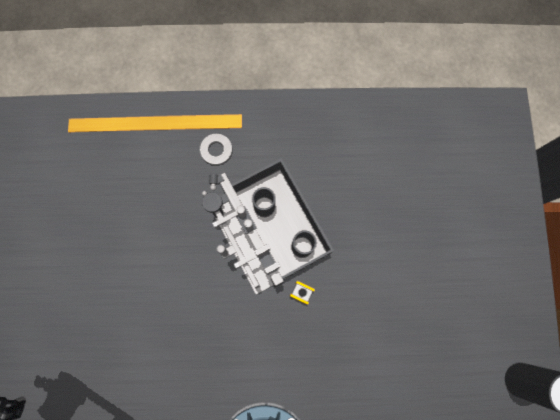

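View pics/side0.png

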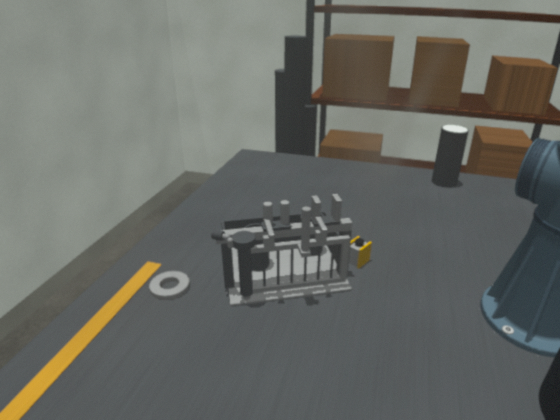

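The top view shows the stall around (265,225), with the hinge near (212,200), the flange at (216,149), the magnet at (303,292) and the pipes at (263,203) and (303,244). The side view shows the round pegs near (268,212) and (285,212), the paddles near (316,207) and (336,207), and the post near (306,228). I'll enlarge both.

```bash
python3 - <<'E'
import cv2,numpy as np
t=cv2.imread("pics/top0.png")[165:305,195:295]; s=cv2.imread("pics/side0.png")[185:305,215:375]
t=cv2.resize(t,None,fx=4,fy=4,interpolation=cv2.INTER_CUBIC)  #400x560
cv2.imwrite("pics/t.png",t)
s=cv2.resize(s,None,fx=5,fy=5,interpolation=cv2.INTER_CUBIC);cv2.imwrite("pics/s.png",s)
E
```

```text
(no output)
```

View pics/t.png

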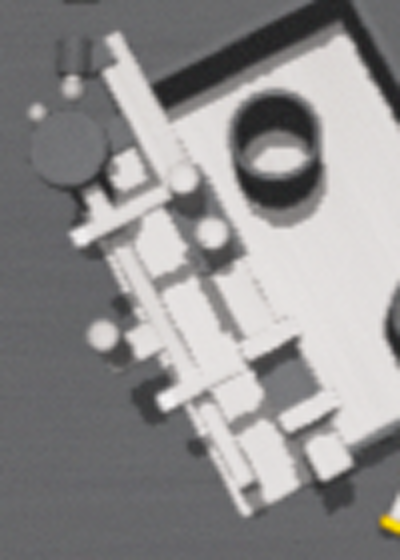

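View pics/s.png

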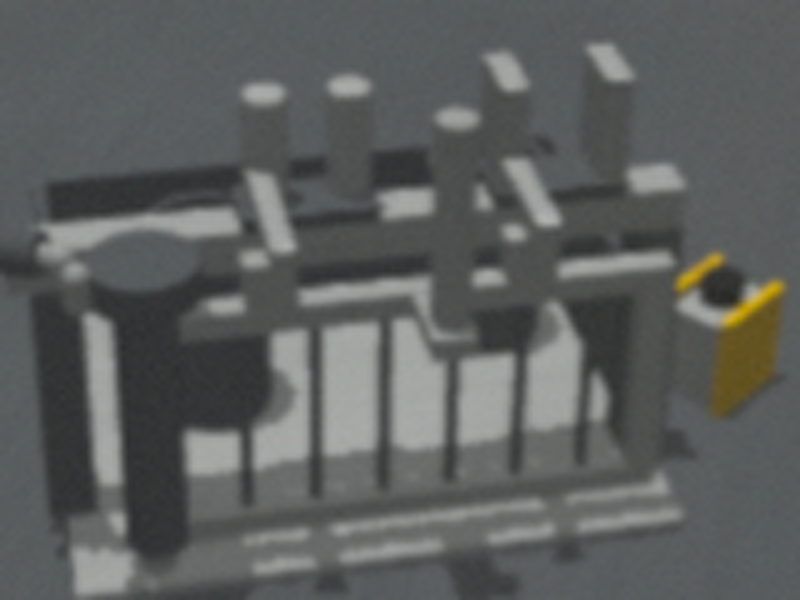

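The crops put the tops at these full-image pixels.

| Feature | Top view | Side view |
|---|---|---|
| Sliding peg | (241,209.5) | (267.8,203.8) |
| Fixed peg | (248,223.2) | (284.8,202.2) |
| Post | (220.5,248.5) | (306.4,208.6) |
| Sliding paddle | (262.5,249.5) | (316.2,199.2) |
| Fixed paddle | (272.5,267.5) | (337,197.4) |

Next I'll triangulate them and fit the stall pose.

```bash
cat > h.py <<'E'
import numpy as np,cv2
from scipy.spatial.transform import Rotation as R
from scipy.optimize import least_squares
from bench import ctrl
def KD(p):
    f=210/np.tan(np.radians(p["vertical_fov"]/2))
    return np.array([[f,0,p["cx"]],[0,f,p["cy"]],[0,0,1.]]),np.array([p["k1"],0,0,0.])
def quat(o): w,x,y,z=o["eef_rot"]; return R.from_quat([x,y,z,w])
def T(o):
    M=np.eye(4);M[:3,:3]=quat(o).as_matrix();M[:3,3]=o["eef_pos"];return M
def proj(p,C,X):
    Ci=np.linalg.inv(C); K,D=KD(p)
    return cv2.projectPoints(np.atleast_2d(X).astype(float),cv2.Rodrigues(Ci[:3,:3])[0],Ci[:3,3],K,D)[0][:,0]
E
cat > fit.py <<'E'
from h import *
t=np.array([[241,209.5],[248,223.2],[220.5,248.5],[262.5,249.5],[272.5,267.5]])
s=np.array([[267.8,203.8],[284.8,202.2],[306.4,208.6],[316.2,199.2],[337,197.4]])
pt,ps=ctrl.camera_params("top"),ctrl.camera_params("side")
f=lambda X:np.r_[(proj(pt,pt["cam_to_world"],X.reshape(-1,3))-t).ravel(),(proj(ps,ps["cam_to_world"],X.reshape(-1,3))-s).ravel()]
r=least_squares(f,np.tile([.45,.05,.2],5)); X=r.x.reshape(-1,3)
print(X.round(4)); print("rms px",r.fun.round(1))
# model: stall coords; unknown x,y,yaw, bolts
def M(v):
    x,y,a,b1,b2=v; c,q=np.cos(a),np.sin(a)
    L=np.array([[50,-75+29-1000*b1-2+0,210],[50,-94,210],[-30,-120,234],[50,-185+29-1000*b2,210],[50,-208,210]])/1000
    L[0,1]=-.075-.019+.022+.036-.020+.012-.012-b1+0.0
    W=L.copy();W[:,0]=x+c*L[:,0]-q*L[:,1];W[:,1]=y+q*L[:,0]+c*L[:,1];return W
g=lambda v:f(M(v).ravel())
for a0 in (0,1.5,3,-1.5):
    r=least_squares(g,[.55,.1,a0,0,0]); print(r.cost,r.x.round(4),r.fun.round(1).tolist())
E
python3 fit.py
```

```text
[[ 0.5807  0.0379  0.2056]
 [ 0.5485  0.0223  0.2064]
 [ 0.4888  0.0818  0.2309]
 [ 0.488  -0.0095  0.2068]
 [ 0.4471 -0.031   0.2067]]
rms px [ 0.1  0.5  0.1  0.6  0.1  0.8  0.1  0.6  0.1  0.8 -0.5 -0.1 -0.6 -0.1
 -0.7 -0.1 -0.6 -0.1 -0.8 -0.1]
7.196139178174326 [ 0.6086  0.1108 -1.0932  0.0024  0.0062] [-0.7, 0.6, -0.4, 0.5, -0.2, 0.9, -0.5, 0.7, -0.7, 0.8, -0.3, -1.6, -0.5, -1.4, -0.4, -1.4, -0.5, -1.1, -0.7, -1.1]
7.196139178174261 [ 0.6086  0.1108 -1.0932  0.0024  0.0062] [-0.7, 0.6, -0.4, 0.5, -0.2, 0.9, -0.5, 0.7, -0.7, 0.8, -0.3, -1.6, -0.5, -1.4, -0.4, -1.4, -0.5, -1.1, -0.7, -1.1]
7.196139178174312 [6.086e-01 1.108e-01 5.190e+00 2.400e-03 6.200e-03] [-0.7, 0.6, -0.4, 0.5, -0.2, 0.9, -0.5, 0.7, -0.7, 0.8, -0.3, -1.6, -0.5, -1.4, -0.4, -1.4, -0.5, -1.1, -0.7, -1.1]
7.196139178174385 [ 0.6086  0.1108 -1.0932  0.0024  0.0062] [-0.7, 0.6, -0.4, 0.5, -0.2, 0.9, -0.5, 0.7, -0.7, 0.8, -0.3, -1.6, -0.5, -1.4, -0.4, -1.4, -0.5, -1.1, -0.7, -1.1]
```

The measured tops agree with the text to about 4 mm in height. The fit puts the stall at (0.609,0.111) with yaw -1.093. I'll check the dark column, then work out the move to a hover midway over the catches.

```bash
cat >> h.py <<'E'
S=[.6086,.1108,-1.0932]
def W(l,z): # stall mm -> world m
    c,q=np.cos(S[2]),np.sin(S[2]);x,y=np.array(l)/1000
    return np.array([S[0]+c*x-q*y,S[1]+q*x+c*y,z])
def goal(xyz,ydeg):
    """tool-frame shift and turn to TCP xyz, tool down, tool y at ydeg in world"""
    o=ctrl.get_obs(); a=np.radians(ydeg); y=np.array([np.cos(a),np.sin(a),0]); z=np.array([0,0,-1.])
    Rt=R.from_matrix(np.c_[np.cross(y,z),y,z]); q=quat(o)
    print("t",round(o["time_s"],2),"shift",q.inv().apply(np.array(xyz)-o["eef_pos"]).round(4),"turn",(q.inv()*Rt).as_rotvec().round(4),"open",round(o["opening"],3),"F",np.round(o["wrist_force"],1))
E
python3 - <<'E'
from h import *
pt,ps=ctrl.camera_params("top"),ctrl.camera_params("side")
f=lambda X:np.r_[(proj(pt,pt["cam_to_world"],X)-[212.5,201.8])[0],(proj(ps,ps["cam_to_world"],X)-[243.4,237.4])[0]]
r=least_squares(f,[.6,.1,.15]);print("col",r.x,r.fun)
print(W([50,-82],.198),W([50,-192],.198),W([-30,-120],.21))
goal(W([50,-137],.37),np.degrees(S[2])+90)
E
```

```text
col [0.60994462 0.10859804 0.1602378 ] [ 0.14597041  0.55945454 -0.47380449 -0.11258793]
[0.5587579  0.02870393 0.198     ] [ 0.46106664 -0.02185711  0.198     ] [0.48823835 0.08228557 0.21      ]
t 0.15 shift [-0.4811 -0.4054 -0.0664] turn [-1.300e-03  3.000e-04  7.614e-01] open 1.002 F [ 0.5 -0.1 -0.7]
```

Request:
{"fn": "carry_out", "kwargs": {
  "steps": [-0.481,-0.405,-0.066,0,0,0.761,1,-0.481,-0.405,-0.066,0,0,0.761,1,-0.481,-0.405,-0.066,0,0,0.761,1,-0.481,-0.405,-0.066,0,0,0.761,1,-0.481,-0.405,-0.066,0,0,0.761,1,-0.481,-0.405,-0.066,0,0,0.761,1,-0.481,-0.405,-0.066,0,0,0.761,1,-0.481,-0.405,-0.066,0,0,0.761,1,-0.481,-0.405,-0.066,0,0,0.761,1,-0.481,-0.405,-0.066,0,0,0.761,1,-0.481,-0.405,-0.066,0,0,0.761,1,-0.481,-0.405,-0.066,0,0,0.761,1,-0.481,-0.405,-0.066,0,0,0.761,1,-0.481,-0.405,-0.066,0,0,0.761,1,-0.481,-0.405,-0.066,0,0,0.761,1,-0.481,-0.405,-0.066,0,0,0.761,1,-0.481,-0.405,-0.066,0,0,0.761,1]
}}

```text
time_s: 1.85
eef_pos: [0.5096, 0.0053, 0.3697]
eef_rot: [-0.0, 0.519, 0.855, 0.0]
wrist_force: [-0.1, 0.0, 0.2]
opening: 1.003
grasp_force: 0.0
```

```bash
python3 - <<'E'
from h import *
goal(W([50,-137],.37),np.degrees(S[2])+90)
o=ctrl.get_obs(); np.save("w1.npy",T(o)); im=ctrl.camera("wrist")
p=ctrl.camera_params("wrist"); C=T(o)@p["hand_eye"]
X=np.array([W([50,-58.4],.21),W([50,-94],.21),W([-30,-120],.234),W([50,-162],.21),W([50,-208],.21)])
print(proj(p,C,X).round(1))
cv2.imwrite("pics/w1.png",cv2.resize(im[:,:,::-1],(800,600),interpolation=cv2.INTER_CUBIC))
E
```

```text
t 1.85 shift [-0.0018 -0.0005 -0.0003] turn [-0.0002 -0.0004  0.0021] open 1.003 F [-0.1  0.   0.2]
[[392.2 216.9]
 [342.2 216.9]
 [311.1  99.5]
 [245.8 216.7]
 [181.  216.6]]
```

View pics/w1.png

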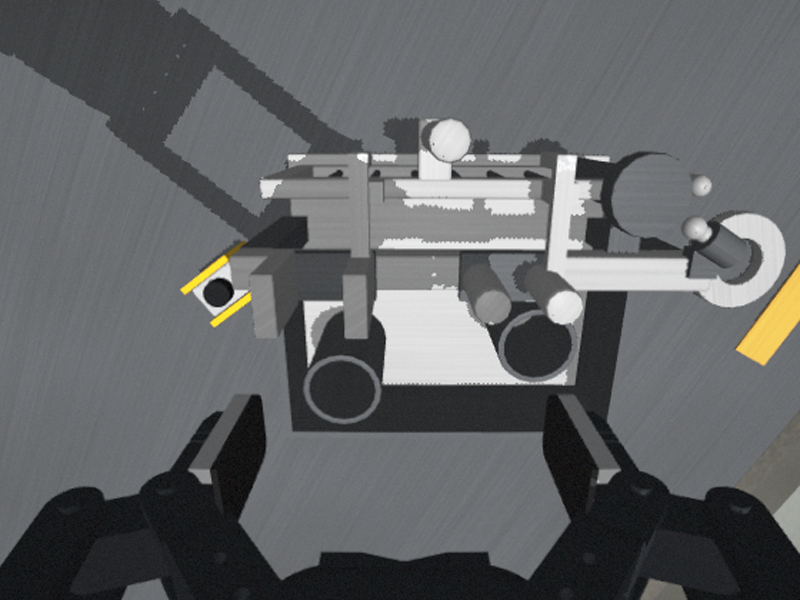

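The wrist view in original pixels shows the sliding peg at (395,215), the fixed peg at (344,215) and the post at (315,98). The paddles are at columns 249 and 185. Against the fit this is about 2 mm further along stall +y and 1 mm to -x, so I'll correct halfway and approach the round catch.

```bash
sed -i 's/^S=.*/S=[.6095,.1124,-1.0932]/' h.py; python3 - <<'E'
from h import *
y=np.degrees(S[2])+90
goal(W([50,-82],.37),y);goal(W([50,-82],.255),y);print(W([50,-82],.255))
E
```

```text
t 1.9 shift [-0.0008  0.0559 -0.0002] turn [-0.0001 -0.0002  0.0022] open 1.003 F [-0.3  1.2 -0. ]
t 1.9 shift [-0.0009  0.056   0.1148] turn [-0.0001 -0.0002  0.0022] open 1.003 F [-0.3  1.2 -0. ]
[0.5596579  0.03030393 0.255     ]
```

Request:
{"fn": "carry_out", "kwargs": {
  "steps": [0,0.03,0,0,0,0,1,-0.001,0.056,0,0,0,0.002,1,-0.001,0.056,0.01,0,0,0.002,1,-0.001,0.056,0.04,0,0,0.002,1,-0.001,0.056,0.07,0,0,0.002,1,-0.001,0.056,0.1,0,0,0.002,1,-0.001,0.056,0.115,0,0,0.002,1,-0.001,0.056,0.115,0,0,0.002,1]
}}

```text
time_s: 2.7
eef_pos: [0.5584, 0.0294, 0.2523]
eef_rot: [-0.002, 0.52, 0.854, -0.001]
wrist_force: [0.2, -0.5, 0.5]
opening: 1.0
grasp_force: 0.0
```

```bash
python3 - <<'E'
from h import *
o=ctrl.get_obs(); im=ctrl.camera("wrist"); p=ctrl.camera_params("wrist"); C=T(o)@p["hand_eye"]
X=np.array([W([50,-58.4],.21),W([50,-94],.21),W([-30,-120],.234)])
print(o["eef_pos"],o["wrist_force"],(proj(p,C,X)*800/560).round(1))
cv2.imwrite("pics/w2.png",cv2.resize(im[:,:,::-1],(800,600),interpolation=cv2.INTER_CUBIC))
E
```

```text
[0.5584345  0.02941461 0.2523237 ] [ 0.24975439 -0.47678336  0.51023345] [[495.5 455.3]
 [363.7 455.4]
 [190.5 152.2]]
```

View pics/w2.png

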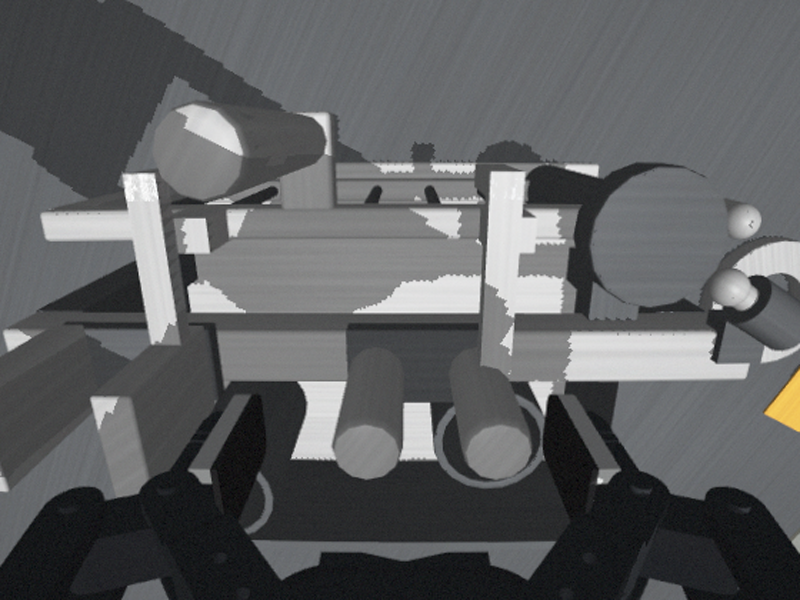

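In the wrist view at 800 px the peg tops are at (498,450) and (367,450), between the pads, within 1 mm of prediction. I'll trim and close on them.

Request:
{"fn": "carry_out", "kwargs": {
  "steps": [0.001,0.001,-0.002,0,0,0,1,0.001,0.001,-0.002,0,0,0,0.3,0.001,0.001,-0.002,0,0,0,0.3,0.001,0.001,-0.002,0,0,0,0.3,0.001,0.001,-0.002,0,0,0,0.3,0.001,0.001,-0.002,0,0,0,0.3,0.001,0.001,-0.002,0,0,0,0.3,0.001,0.001,-0.002,0,0,0,0.3,0.001,0.001,-0.002,0,0,0,0.3,0.001,0.001,-0.002,0,0,0,0.3,0.001,0.001,-0.002,0,0,0,0.3,0.001,0.001,-0.002,0,0,0,0.3]
}}

```text
time_s: 3.95
eef_pos: [0.5602, 0.0291, 0.2596]
eef_rot: [0.0, 0.521, 0.854, -0.001]
wrist_force: [-12.4, -5.5, 15.7]
opening: 0.487
grasp_force: 59.9
```

```bash
sed -i 's/^S=.*/S=[.6097,.1136,-1.0932]/' h.py; python3 - <<'E'
from h import *
goal(W([50,-82],.255),np.degrees(S[2])+90); o=ctrl.get_obs();print(o["grasp_force"],o["torque"])
E
```

```text
t 3.95 shift [0.0023 0.0008 0.0046] turn [-0.002   0.002  -0.0017] open 0.487 F [-12.4  -5.5  15.7]
59.908955097198486 [-0.46907295  1.48950969  0.00865922]
```

Grip force is 60 N at opening 0.487, which suggests the pegs are together. I'll hold briefly, release, rise and check the spacing.

Request:
{"fn": "carry_out", "kwargs": {
  "steps": [0,0,0,0,0,0,0.3,0,0,0,0,0,0,0.3,0,0,0,0,0,0,1,0,0,0,0,0,0,1,0,0,0,0,0,0,1,0,0,0,0,0,0,1,0,0,0,0,0,0,1,0,0,-0.04,0,0,0,1,0,0,-0.08,0,0,0,1,0,0,-0.11,0,0,0,1,0,-0.05,-0.11,0,0,0,1,0,-0.05,-0.11,0,0,0,1,0,-0.05,-0.11,0,0,0,1]
}}

```text
time_s: 5.25
eef_pos: [0.5158, 0.0072, 0.367]
eef_rot: [0.0, 0.521, 0.854, 0.0]
wrist_force: [-0.2, 0.8, 1.3]
opening: 1.002
grasp_force: 0.0
```

```bash
python3 - <<'E'
from h import *
o=ctrl.get_obs(); im=ctrl.camera("wrist"); p=ctrl.camera_params("wrist"); C=T(o)@p["hand_eye"]
X=np.array([W([50,-70],.21),W([50,-94],.21),W([-30,-120],.234),W([33,-162],.21),W([67,-208],.21)])
print(o["eef_pos"],o["opening"],o["wrist_force"],(proj(p,C,X)*800/560).round(1))
y=np.degrees(S[2])+90
goal(W([50,-192],.37),y);goal(W([50,-192],.257),y)
cv2.imwrite("pics/w3.png",cv2.resize(im[:,:,::-1],(800,600),interpolation=cv2.INTER_CUBIC))
E
```

```text
[0.51575828 0.00715497 0.36699281] 1.0018149515466974 [-0.2433389   0.78509439  1.29703174] [[530.6 305. ]
 [481.6 305.2]
 [433.4 133.6]
 [340.1 272. ]
 [251.5 337.8]]
t 5.3 shift [ 0.0014 -0.0603 -0.003 ] turn [ 0.0008  0.0003 -0.002 ] open 1.004 F [ 0.  -0.6 -0. ]
t 5.3 shift [ 0.0014 -0.0604  0.11  ] turn [ 0.0008  0.0003 -0.002 ] open 1.004 F [ 0.  -0.6 -0. ]
```

View pics/w3.png

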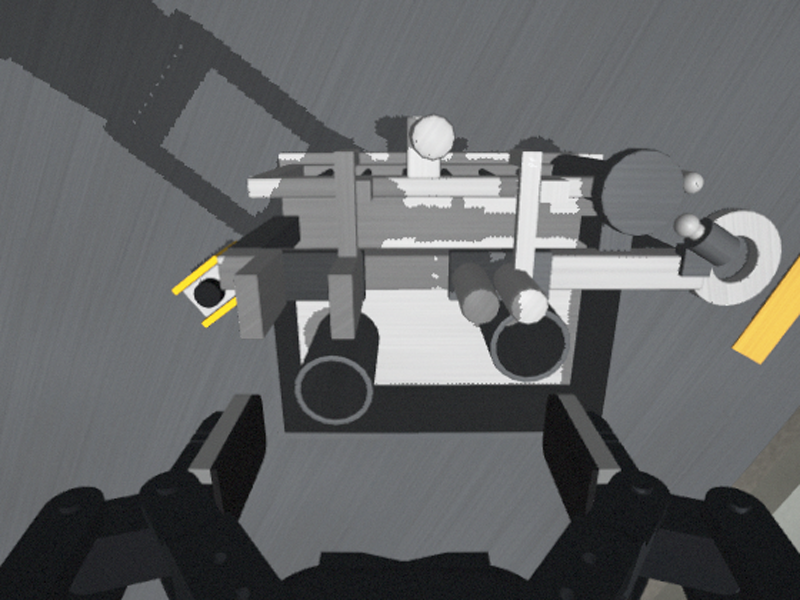

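The pegs at (530,306) and (480,306) are fully together and match the squeezed prediction. The paddles at columns 342 and 250 match too, so I'll go to the flat catch, squeeze it and hold.

Request:
{"fn": "carry_out", "kwargs": {
  "steps": [0,-0.03,0,0,0,0,1,0.001,-0.06,0,0,0,0,1,0.001,-0.06,0.02,0,0,0,1,0.001,-0.06,0.05,0,0,0,1,0.001,-0.06,0.08,0,0,0,1,0.001,-0.06,0.1,0,0,0,1,0.001,-0.06,0.11,0,0,0,1,0.001,-0.06,0.11,0,0,0,1,0.001,-0.06,0.11,0,0,0,0.3,0.001,-0.06,0.11,0,0,0,0.3,0.001,-0.06,0.11,0,0,0,0.3,0.001,-0.06,0.11,0,0,0,0.3,0.001,-0.06,0.11,0,0,0,0.3,0.001,-0.06,0.11,0,0,0,0.3,0.001,-0.06,0.11,0,0,0,0.3,0.001,-0.06,0.11,0,0,0,0.3,0.001,-0.06,0.11,0,0,0,0.3,0.001,-0.06,0.11,0,0,0,0.3,0.001,-0.06,0.11,0,0,0,0.3,0.001,-0.06,0.11,0,0,0,0.3]
}}

```text
time_s: 7.3
eef_pos: [0.4621, -0.0207, 0.2602]
eef_rot: [0.001, 0.52, 0.854, -0.002]
wrist_force: [-16.5, -6.0, 20.6]
opening: 0.493
grasp_force: 61.6
```

Request:
{"fn": "carry_out", "kwargs": {
  "steps": [0,0,0,0,0,0,0.3,0,0,0,0,0,0,0.3,0,0,0,0,0,0,1,0,0,0,0,0,0,1,0,0,0,0,0,0,1,0,0,0,0,0,0,1,0,0,0,0,0,0,1,0,0,-0.04,0,0,0,1,0,0,-0.08,0,0,0,1,0,0,-0.11,0,0,0,1,0,0.03,-0.11,0,0,0,1,0,0.055,-0.11,0,0,0,1,0,0.055,-0.11,0,0,0,1,0,0.055,-0.11,0,0,0,1]
}}

```text
time_s: 8.7
eef_pos: [0.5112, 0.0062, 0.3662]
eef_rot: [-0.001, 0.52, 0.854, -0.0]
wrist_force: [-0.7, -0.0, 0.6]
opening: 1.001
grasp_force: 0.0
```

```bash
python3 - <<'E'
from h import *
o=ctrl.get_obs(); im=ctrl.camera("wrist"); p=ctrl.camera_params("wrist"); C=T(o)@p["hand_eye"]
X=np.array([W([50,-70],.21),W([50,-94],.21),W([-30,-120],.234),W([33,-176],.21),W([67,-208],.21)])
print(o["eef_pos"],o["opening"],o["wrist_force"],(proj(p,C,X)*800/560).round(1))
goal(W([-30,-120],.33),np.degrees(S[2])+180)
cv2.imwrite("pics/w4.png",cv2.resize(im[:,:,::-1],(800,600),interpolation=cv2.INTER_CUBIC))
E
```

```text
[0.51120304 0.00618694 0.36624202] 1.0006384879132277 [-0.67936082 -0.01949676  0.55828228] [[540.5 308.5]
 [491.5 308.6]
 [446.  137.4]
 [320.7 275.1]
 [260.8 340.6]]
t 8.75 shift [0.0802 0.0172 0.0363] turn [-5.000e-04 -1.700e-03 -1.572e+00] open 0.994 F [0.2 0.2 0.3]
```

View pics/w4.png

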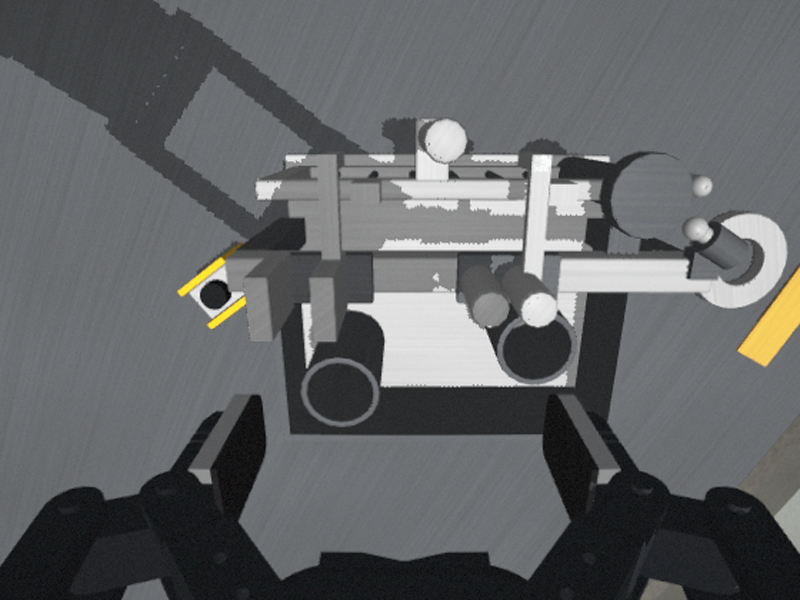

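Both catches are fully squeezed, with the sliding paddle now at column 322 and the pegs together. The post at (446,140) matches prediction, so I'll move over it, turn the tool a quarter turn and descend.

Request:
{"fn": "carry_out", "kwargs": {
  "steps": [0.08,0.017,0.02,0,0,-1.571,1,0.08,0.017,0.02,0,0,-1.571,1,0.08,0.017,0.02,0,0,-1.571,1,0.08,0.017,0.02,0,0,-1.571,1,0.08,0.017,0.02,0,0,-1.571,1,0.08,0.017,0.02,0,0,-1.571,1,0.08,0.017,0.02,0,0,-1.571,1,0.08,0.017,0.02,0,0,-1.571,1,0.08,0.017,0.02,0,0,-1.571,1,0.08,0.017,0.02,0,0,-1.571,1,0.08,0.017,0.02,0,0,-1.571,1,0.08,0.017,0.03,0,0,-1.571,1,0.08,0.017,0.03,0,0,-1.571,1,0.08,0.017,0.06,0,0,-1.571,1,0.08,0.017,0.09,0,0,-1.571,1,0.08,0.017,0.102,0,0,-1.571,1,0.08,0.017,0.102,0,0,-1.571,1,0.08,0.017,0.102,0,0,-1.571,1]
}}

```text
time_s: 10.55
eef_pos: [0.4903, 0.0848, 0.2657]
eef_rot: [0.0, -0.236, 0.972, -0.0]
wrist_force: [0.5, 0.4, -0.1]
opening: 1.0
grasp_force: 0.0
```

```bash
python3 - <<'E'
from h import *
goal(W([-30,-120],.264),np.degrees(S[2])+180)
E
```

```text
t 10.55 shift [0.0007 0.0007 0.0017] turn [-0.0004  0.0006 -0.002 ] open 1.0 F [ 0.5  0.4 -0.1]
```

Request:
{"fn": "carry_out", "kwargs": {
  "steps": [0,0,0,0,0,0,0,0,0,0,0,0,0,0,0,0,0,0,0,0,0,0,0,0,0,0,0,0,0,0,0,0,0,0,0,0,0,0,0,0,0,0,0,0,0,0,0,0,0,0,0,0,0,0,0,0,0,0,0,0,0,0,0,0,0,0,0,0,0,0]
}}

```text
time_s: 11.55
eef_pos: [0.4901, 0.0848, 0.2654]
eef_rot: [0.0, -0.236, 0.972, -0.0]
wrist_force: [-1.9, -0.2, 5.3]
opening: 0.196
grasp_force: 58.5
```

```bash
cat > arc.py <<'E'
from h import *
o=ctrl.get_obs(); q=quat(o); h=np.array([S[0],S[1],o["eef_pos"][2]]); d=o["eef_pos"]-h
print("t",o["time_s"],"pos",o["eef_pos"].round(4),"open",o["opening"],"F",o["wrist_force"],o["grasp_force"])
l=R.from_euler("z",-S[2]).apply(d); g=np.arctan2(-l[0],-l[1])-np.arctan2(30,120); print("gate est",g, "r",np.hypot(*l[:2]))
for th in np.arange(.1,1.6,.1):
    print(round(th,1),q.inv().apply(R.from_euler("z",-th).apply(d)-d).round(4)[:2])
E
python3 arc.py
```

```text
t 11.55 pos [0.4901 0.0848 0.2654] open 0.19570625201602868 F [-1.88886535 -0.16102145  5.2882274 ] 58.47949683666229
gate est -0.0036632963536448737 r 0.12303125666952332
0.1 [-0.0035  0.0118]
0.2 [-0.0082  0.0232]
0.3 [-0.014  0.034]
0.4 [-0.0208  0.0442]
0.5 [-0.0286  0.0537]
0.6 [-0.0374  0.0624]
0.7 [-0.0469  0.0701]
0.8 [-0.0572  0.0769]
0.9 [-0.0681  0.0825]
1.0 [-0.0795  0.0871]
1.1 [-0.0914  0.0905]
1.2 [-0.1035  0.0927]
1.3 [-0.1157  0.0937]
1.4 [-0.128   0.0935]
1.5 [-0.1402  0.092 ]
```

The post is gripped at opening 0.196, which is about 17 mm. I'll start the swing.

Request:
{"fn": "carry_out", "kwargs": {
  "steps": [-0.0035,0.0118,0,0,0,0.1,0,-0.0082,0.0232,0,0,0,0.2,0,-0.014,0.034,0,0,0,0.3,0,-0.0208,0.0442,0,0,0,0.4,0,-0.0286,0.0537,0,0,0,0.5,0,-0.0286,0.0537,0,0,0,0.5,0,-0.0286,0.0537,0,0,0,0.5,0]
}}

```text
time_s: 12.25
eef_pos: [0.4913, 0.1452, 0.2654]
eef_rot: [0.001, 0.011, 1.0, -0.001]
wrist_force: [3.1, -4.3, 4.9]
opening: 0.192
grasp_force: 59.2
```

```bash
python3 arc.py
```

```text
t 12.25 pos [0.4913 0.1452 0.2654] open 0.1916566191800467 F [ 3.06054933 -4.32522898  4.92637297] 59.23409342765808
gate est 0.49306838165859057 r 0.12256660732059362
0.1 [-0.0035  0.0117]
0.2 [-0.0081  0.0231]
0.3 [-0.0139  0.0339]
0.4 [-0.0207  0.0441]
0.5 [-0.0285  0.0535]
0.6 [-0.0372  0.0622]
0.7 [-0.0467  0.0699]
0.8 [-0.057   0.0766]
0.9 [-0.0678  0.0823]
1.0 [-0.0792  0.0868]
1.1 [-0.091   0.0902]
1.2 [-0.103   0.0924]
1.3 [-0.1152  0.0934]
1.4 [-0.1275  0.0932]
1.5 [-0.1396  0.0918]
```

Request:
{"fn": "carry_out", "kwargs": {
  "steps": [-0.0035,0.0117,0,0,0,0.1,0,-0.0081,0.0231,0,0,0,0.2,0,-0.0139,0.0339,0,0,0,0.3,0,-0.0207,0.0441,0,0,0,0.4,0,-0.0285,0.0535,0,0,0,0.5,0,-0.0372,0.0622,0,0,0,0.6,0,-0.0467,0.0699,0,0,0,0.7,0,-0.057,0.0766,0,0,0,0.8,0,-0.0678,0.0823,0,0,0,0.9,0,-0.0792,0.0868,0,0,0,1.0,0,-0.0792,0.0868,0,0,0,1.0,0,-0.0792,0.0868,0,0,0,1.0,0,-0.0792,0.0868,0,0,0,1.0,0,-0.0792,0.0868,0,0,0,1.0,0,-0.0792,0.0868,0,0,0,1.0,0]
}}

```text
time_s: 13.75
eef_pos: [0.5718, 0.2291, 0.2654]
eef_rot: [0.0, 0.489, 0.872, -0.001]
wrist_force: [-1.2, -5.6, 7.3]
opening: 0.191
grasp_force: 59.9
```

```bash
python3 arc.py|head -2; python3 - <<'E'
from h import *
t=ctrl.camera("top")[140:310,190:350,::-1]; s=ctrl.camera("side")[150:310,200:380,::-1]
f=lambda a:cv2.resize(a,(400,420),interpolation=cv2.INTER_CUBIC)
cv2.imwrite("pics/end.png",np.hstack([f(t),f(s)])); print(np.abs(ctrl.get_obs()["dq"]).max())
E
```

```text
t 13.75 pos [0.5718 0.2291 0.2654] open 0.19073449969476736 F [-1.21829477 -5.6494365   7.27093464] 59.888620376586914
gate est 1.4860233173427289 r 0.12158692771792909
0.0013003300008047165
```

View pics/end.png

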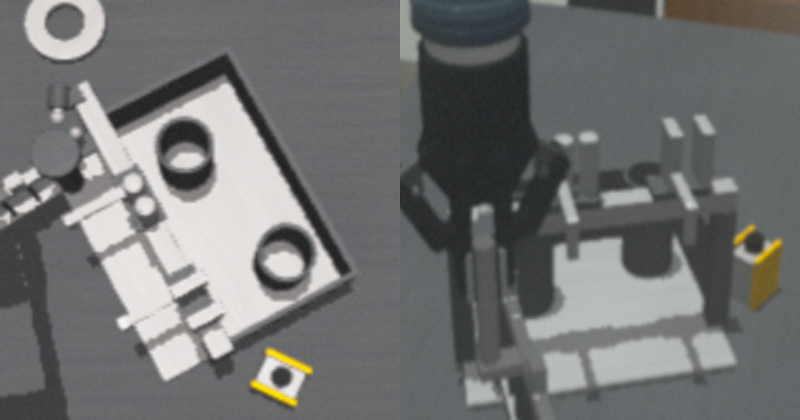

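The gate stands square to its closed line, seen at left around (30,195). The post is in the fingers at side (485,290), both catches are still squeezed, and the pipes, magnet and flange haven't moved. I'm handing in.

```bash
python3 -c "
from bench import ctrl
print(ctrl.hand_in())"
```

```text
the job is handed in; nothing more can be done
None
```

The job is handed in with the post still gripped and the gate held at about 1.49 rad (85°); both catches looked squeezed and the pipes, magnet and flange unmoved in the last pictures, but no verdict came back.

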